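Count along the pack rack and push the tub into the third gap

ROBOT

A 6-joint arm with a two-finger parallel gripper is mounted at the origin on the work surface. World frame = base frame: x ahead of the robot, y to its left, z up, the work surface at z = 0. Lengths are in mm, angles in rad, forces in N, time in s.
With the tool pointing down it reaches from about 250 to 800 mm from the base axis. Payload 3.9 kg.
Tool frame: the origin (TCP) lies on the centre line of the jaws, within the pads' length; the fingertips stand 25 mm ahead of it and the grasp point (between the pads) lies 6 mm ahead of it (env.finger_overhang is the distance from the TCP to the fingertips, in mm); x points along the fingers, y is the direction in which the jaws open and shut, and the axes are right-handed (so a half turn about x gives the same grasp; the last joint's range is limited). The gripper opens to 85 mm and grips with 20 to 120 N. Pads are 22 mm wide; open, the fingers measure 114 mm over their backs; the gripper's body (76 mm by 85 mm) begins 54 mm behind the grasp point. The pads swing forward as they close: fully open they stand 13 mm farther back than shut.
Start: joints at [-1.173, 0.26, -0.138, 1.173, 0, 1.571], TCP at [203.375, -483.998, 256.304] pointing down, gripper open.
Joint ranges: [-2.78, 2.78], [-0.83, 1.72], [-1.28, 1.37], [-1.9, 2.12], [-1.57, 1.48], [-3.14, 3.14]. Speed limits (rad/s): [2.57, 2.57, 3.14, 3.14, 3.14, 3.14].

INTERFACE

Orientations are given as a unit quaternion [x, y, z, w].
In Python, from rig import read_state, vision, workorder, env gives the robot as it stands.
- The arm moves only by the shell command python3 -m pendant 'ROWS'. ROWS is a JSON object of lists of equal length, an entry for each row: "fingers": the closure, from 0 (fully open) to 1 (shut); "linear": the shift along the world's x, y, z in mm, a list of three; "turn": the turn about the world's z in degrees. A call has 1 to 8 rows; each row is the pose to reach, as a shift and turn from the pose commanded when the call began; what a row does not reach only later rows make up. A row lasts 1/12 s, in which the tool goes at most 41.7 mm and 7.16 degrees, less where a joint would pass 70% of its speed; a pose out of reach is approached as far as the arm can. A call with a gripper value outside its range is refused whole. The fingers move at their own pace and stop on an object; the grip force is fixed at half the most. Time passes only in rows, so rows that repeat a pose let the fingers close. It gives the time, the measured TCP pose, the force and the opening at its end, in the units of the state.
- read_state(): the state, without advancing time (a new reading comes with each control period).
- vision.camera(name): name is "scene" or "top"; returns the picture (400x640x3 uint8, red, green, blue); there is no depth.
- vision.calibration(name): a dict with "fx", "fy", "cx", "cy" (pixels), "D" ([k1, k2, p1, p2, k3] as OpenCV has them; the pictures are not rectified), "origin" and "orientation" of the camera in the world. Camera axes: x right, y up, looking along -z (the intrinsics and any distortion apply to the point x, -y, -z); pixel columns grow to the right and rows downward; lengths in mm; the calibration is good to about 2 mm. A picture is of the moment at which its call begins. calibration takes no time and is no camera call.
- workorder.hand_in(): hands the job in, once; it reports no verdict.
The state is a dict: "t": time; "joints": joint angles; "qd": joint speeds; "joint_torque": joint torques, N m; "eef_pos": TCP position; "tool_rot": TCP orientation; "contact_force": force on the tool from outside, world axes, zero at the start; "torque": the same for the moment, N m; "opening": finger opening in mm.
Only numpy, scipy, OpenCV 4.12 (cv2) and the standard library are available. Lean on these libraries where they do the work, as an engineer would, in place of code of your own. Each camera call takes 0.05 s, during which the arm holds its last target. There are 200 camera calls.

TASK

Start at the end of the steel pack rack where the order-slip holder stands and count its gaps, filled or empty, with a closed fingertip on the top front rail: touch the rail over the first gap, then the second, then the third, and no farther along. Then slide the sealed tub that stands loose on the bench, end first, under the rail into that third gap until it is fully home against the stop rods at the back. Only push the tub, gently, without lifting or tipping it, and leave the tubs already racked, the seasoning jar and the knife as they are.

Things in the scene. Friction and masses are not known exactly. Their poses are not given: they have to be found in the camera images.
- rack: stainless rod rack fixed to the bench, 510 wide (y), 78 deep (x), 58 high. Origin on the bench at the centre of its open front; x points into the gaps, y along the rack, to the robot's left at yaw 0. Seven upright dividers (6 thick, 84 apart) make six gaps 78 wide, centred at y = 210, 126, 42, -42, -126, -210. The bench is their floor. A flat rail runs over the gaps' fronts, its underside at z = 52.
- rack_stop (a point): middle of the two stop rods that close the back of all gaps, at x = 72, y = 0, z = 26 in the rack's frame, on the rods' front face; axes as the rack's. A tub that is home touches the rods: its centre is then 48 in front of them, and it sticks out 24 in front of the rack.
- bar1: the rail over gap 1 of the rack's six, numbered from its +y end (fixed names, not the counting order asked for). Steel, 14 deep x 78 long x 6 thick, fixed; origin at the centre of its TOP face, 58 above the bench; axes as the rack's. Gap centre lies straight below.
- bar2: the rail over gap 2 of the rack's six, numbered from its +y end (fixed names, not the counting order asked for). Steel, 14 deep x 78 long x 6 thick, fixed; origin at the centre of its TOP face, 58 above the bench; axes as the rack's. Gap centre lies straight below.
- bar3: the rail over gap 3 of the rack's six, numbered from its +y end (fixed names, not the counting order asked for). Steel, 14 deep x 78 long x 6 thick, fixed; origin at the centre of its TOP face, 58 above the bench; axes as the rack's. Gap centre lies straight below.
- bar4: the rail over gap 4 of the rack's six, numbered from its +y end (fixed names, not the counting order asked for). Steel, 14 deep x 78 long x 6 thick, fixed; origin at the centre of its TOP face, 58 above the bench; axes as the rack's. Gap centre lies straight below.
- bar5: the rail over gap 5 of the rack's six, numbered from its +y end (fixed names, not the counting order asked for). Steel, 14 deep x 78 long x 6 thick, fixed; origin at the centre of its TOP face, 58 above the bench; axes as the rack's. Gap centre lies straight below.
- bar6: the rail over gap 6 of the rack's six, numbered from its +y end (fixed names, not the counting order asked for). Steel, 14 deep x 78 long x 6 thick, fixed; origin at the centre of its TOP face, 58 above the bench; axes as the rack's. Gap centre lies straight below.
- slip_holder: order-slip holder: a leaning steel plate 70 wide x 80 with a paper slip, on a stem, about 120 high, bolted down just beyond one end of the rack (either end, about 45 outside the last divider); the gap beside it is the first. The other end has only a low foot 34 high. Origin at the centre of its foot, on the bench.
- tub: the loose tub to be racked: straight-sided sealed rectangular tub of mince with a white lid, 96 long (its x) x 64 wide (its y) x 42 high, 0.2 to 0.35 kg, standing on the bench in front of the rack. It slides at about 1 to 4 N. Its two ends are alike. Origin at the centre of its underside.
- tub_b: an identical tub already racked in the gap centred at y = +126 of the rack; leave it. Origin at the centre of its underside.
- tub_c: an identical tub already racked in the gap centred at y = -126 of the rack; leave it. Origin at the centre of its underside.
- jar: upright seasoning jar, 58 across, 105 high, standing on the bench to the left; leave it. Origin at the centre of its underside.
- knife: boning knife with a white handle, 280 long, lying on a white cutting board (340 x 220 x 18) to the right; leave it. Origin at the front end of the handle, on the board, x along the blade.
Things that resemble listed ones, but are neither listed nor needed, are in the scene too. What is shaped like the tub but green is not meant.

How it is judged:
By the outcome, as a careful person would: the job done as asked, in the order asked, and still so for the second after the job is handed in, with the robot touching nothing.
It also fails if it takes over 67 s, if anything falls off the work surface, if the arm or the gripper's body presses on something with over 40 N, if the wrist force passes 120 N, or if a joint passes its speed limit or range.

## Working session

There is one attempt and no reset: what is moved stays moved. The work goes in short steps, Python scripts to look and compute and a shell command to move; the robot and the scene stay as the last step left them, time stands still between calls to the robot, and variables do not carry over. Pictures are saved under pics/ and viewed, about 8 in all and at most 12, crops included, and the job is handed in when it is done.

```bash
mkdir -p pics; ls; python3 - <<'E'
from rig import read_state, vision, env
import cv2
for n in("scene","top"):
    cv2.imwrite(f"pics/{n}0.png",vision.camera(n)[:,:,::-1]); print(n,vision.calibration(n))
s=read_state(); print(s['t'],s['eef_pos'],s['tool_rot'],s['opening'],env.finger_overhang)
E
```

```text
pics
scene {'fx': 400.24268289821737, 'fy': 400.24268289821737, 'cx': 319.6535756458782, 'cy': 193.49212249772694, 'D': array([0.00652536, 0.        , 0.        , 0.        , 0.        ]), 'origin': array([951.15074999, 389.84047638, 995.66328528]), 'orientation': array([0.11262736, 0.26628592, 0.8695214 , 0.40042406])}
top {'fx': 398.7474750213758, 'fy': 398.7474750213758, 'cx': 324.4616155249959, 'cy': 198.27683011160613, 'D': array([-0.06973101,  0.        ,  0.        ,  0.        ,  0.        ]), 'origin': array([ 284.07531907,  -33.82594504, 1119.93988486]), 'orientation': array([-0.07243254,  0.07650739,  0.72738562, -0.67809314])}
0.1 [ 203.1688666  -483.49684064  255.56807134] [-0.69304583 -0.14031469  0.69328439 -0.13912591] 85.6064160026016 25.0
```

View pics/top0.png

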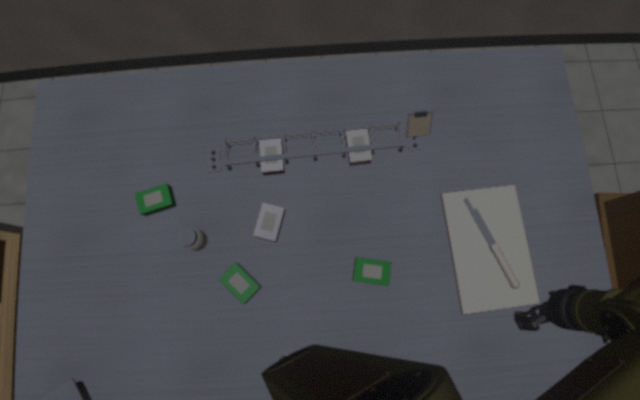

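View pics/scene0.png

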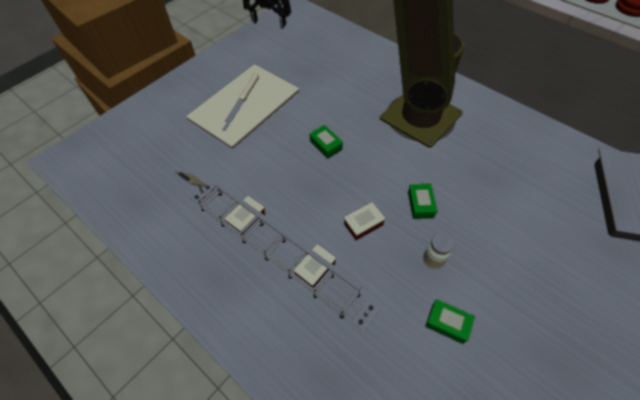

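The slip holder stands at the rack's right (-y) end (top picture ~(418,123)), so the order is bar6, bar5 (tub_c), bar4. The loose white tub is at ~(269,222). I'll enlarge both for measuring.

```bash
cat > h.py <<'E'
import numpy as np,cv2
from rig import vision
from scipy.spatial.transform import Rotation as R
def KD(n):
    c=vision.calibration(n); return c,np.array([[c['fx'],0,c['cx']],[0,c['fy'],c['cy']],[0,0,1]])
def ray(n,uv,z):
    c,K=KD(n); p=cv2.undistortPoints(np.array(uv,float).reshape(-1,1,2),K,c['D'])[:,0]
    d=R.from_quat(c['orientation']).apply(np.c_[p[:,0],-p[:,1],-np.ones(len(p))]); o=np.array(c['origin'])
    return o+d*((z-o[2])/d[:,2])[:,None]
def proj(n,P):
    c,K=KD(n); q=R.from_quat(c['orientation']).inv().apply(np.atleast_2d(P)-c['origin'])*[1,-1,-1]
    return cv2.projectPoints(q.reshape(-1,1,3),np.zeros(3),np.zeros(3),K,c['D'])[0][:,0]
def crop(im,x,y,w,h,s,f):
    cv2.imwrite(f,cv2.convertScaleAbs(cv2.resize(im[y:y+h,x:x+w],None,fx=s,fy=s,interpolation=cv2.INTER_CUBIC),alpha=1.5))
E
python3 - <<'E'
from h import *
crop(cv2.imread('pics/top0.png'),200,100,250,150,3.2,'pics/t1.png')
crop(cv2.imread('pics/scene0.png'),170,160,230,170,3.4,'pics/s1.png')
E
```

```text
(no output)
```

View pics/t1.png

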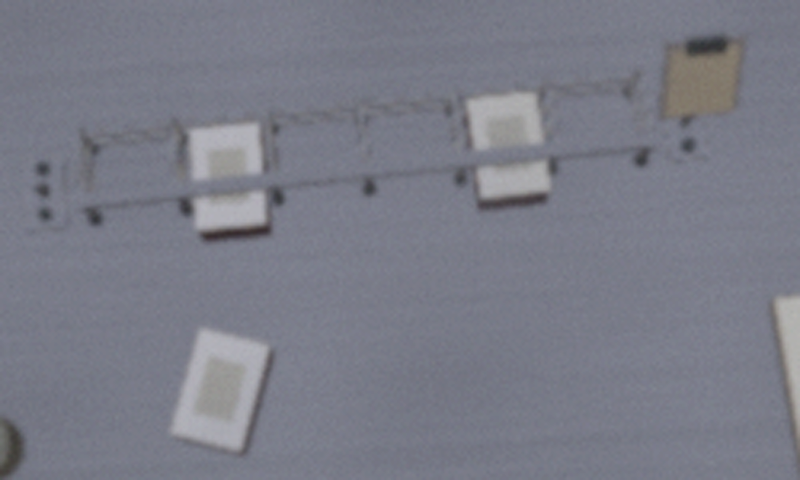

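View pics/s1.png

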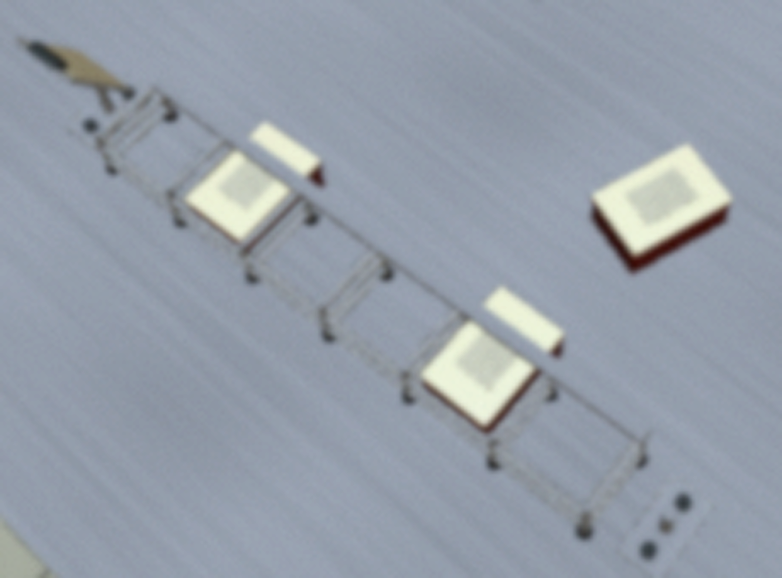

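Both crops agree: 7 dividers (feet in the top crop at u = 95, 185, 278, 369, 460, 552, 641), holder at right. The first gap is empty, the second holds tub_c, and the third (369–460) is empty.

```bash
python3 - <<'E'
from h import *
T=lambda p:np.array(p,float)/3.2+[200,100]
S=lambda p:np.array(p,float)/3.4+[170,160]
def rect(P,nm):
    P=P[:,:2]; c=P.mean(0); e=[np.linalg.norm(P[i]-P[(i+1)%4]) for i in range(4)]
    a=(P[0]+P[1]-P[2]-P[3]); print(nm,c.round(1),np.round(e,1),'yaw',np.degrees(np.arctan2(a[1],a[0])).round(2))
    return c
b=rect(ray('top',T([(188,128),(262,122),(268,227),(197,234)]),42),'b')
c=rect(ray('top',T([(466,98),(540,92),(549,193),(478,200)]),42),'c')
rect(ray('top',T([(201,329),(271,346),(242,452),(171,434)]),42),'tub top')
rect(ray('scene',S([(633,255),(593,197),(687,145),(732,198)]),42),'tub scene')
y=b-c; yaw=np.arctan2(-y[0],y[1]); print('sep',np.linalg.norm(y),'yaw',np.degrees(yaw))
F=ray('top',T([(95,216),(185,206),(278,196),(369,187),(460,177),(552,167),(641,158)]),3); print('feet',F.round(1)[:,:2].tolist())
F2=ray('scene',S([(643,458),(552,394),(388,270),(312,216),(170,114)]),3); print('feet scene',F2.round(1)[:,:2].tolist())
B=ray('scene',S([(584,532),(493,460),(408,395),(328,333),(252,275),(180,220),(111,168)]),3); print('backfeet scene',B.round(1)[:,:2].tolist())
L=ray('top',T([(80,208),(655,148)]),58);print('rail',L.round(1).tolist())
print('jar',ray('top',[[190,238]],105), 'holder', ray('top',T([(688,145)]),0))
E
```

```text
b [649.3  93. ] [66.5 98.  62.6 99.2] yaw 1.58
c [ 661.5 -156.7] [67.  95.2 63.2 96.2] yaw 0.48
tub top [459.6 107.3] [62.7 94.1 62.7 93.8] yaw -18.02
tub scene [464.8 110.2] [60.6 93.1 60.3 96.6] yaw -17.48
sep 250.0501436977241 yaw 2.8011093683082615
feet [[634.4, 221.5], [637.9, 138.7], [641.3, 53.2], [643.9, -30.4], [647.6, -114.2], [651.4, -199.5], [654.5, -282.4]]
feet scene [[632.6, 224.3], [637.9, 140.1], [642.7, -29.9], [647.4, -113.3], [656.1, -282.4]]
backfeet scene [[704.1, 225.6], [706.7, 139.9], [710.5, 56.2], [713.9, -27.7], [717.8, -111.4], [721.6, -195.1], [726.0, -279.0]]
rail [[625.3, 222.0, 58.0], [644.6, -283.6, 58.0]]
jar [[421.20018777 304.92035249 105.        ]] holder [[ 665.21877351 -328.30258104    0.        ]]
```

```bash
python3 - <<'E'
from h import *
T=lambda p:np.array(p,float)/3.2+[200,100]
S=lambda p:np.array(p,float)/3.4+[170,160]
a=np.radians(2.45); ex=np.array([np.cos(a),np.sin(a)])
f=ray('scene',S([(265,122),(323,165),(500,287),(563,334)]),42)[:,:2]; print('lid fronts x',((f-[0,-30.5])@ex).round(1))
im=cv2.cvtColor(cv2.imread('pics/top0.png'),cv2.COLOR_BGR2GRAY)
for u in (264,268,272,279,352,357,362,368): print(u,im[138:176,u].tolist())
# rail model overlay for x0 candidates
top=cv2.imread('pics/top0.png'); k=4
big=cv2.convertScaleAbs(cv2.resize(top[110:185,240:380+10],None,fx=5,fy=5,interpolation=cv2.INTER_CUBIC),alpha=1.8)
def line(P,col):
    q=((proj('top',P)-[240,110]+.5)*5).astype(int); cv2.polylines(big,[q.reshape(-1,1,2)],False,col,1)
ey=np.array([-ex[1],ex[0]]); o=np.array([635,-30.5])
w=lambda x,y,z:np.r_[o+x*ex+y*ey,z]
for x in(0,14): line(np.array([w(x,-170,58),w(x,170,58)]),(0,0,255))
for y in(126,-126): line(np.array([w(x,y+d,42) for x,d in((-24,-32),(72,-32),(72,32),(-24,32),(-24,-32))]),(0,255,0))
cv2.imwrite('pics/ov.png',big)
E
```

```text
lid fronts x [613.9 615.2 612.5 614. ]
264 [82, 87, 107, 117, 119, 119, 118, 118, 117, 113, 113, 113, 115, 114, 114, 115, 114, 106, 94, 84, 84, 84, 82, 94, 110, 115, 119, 120, 118, 117, 118, 117, 112, 95, 67, 41, 43, 64]
268 [81, 98, 111, 117, 121, 118, 119, 115, 112, 104, 102, 104, 103, 103, 100, 99, 97, 94, 87, 82, 82, 79, 80, 92, 103, 107, 115, 117, 119, 119, 119, 117, 106, 80, 49, 36, 46, 66]
272 [85, 106, 118, 119, 120, 120, 118, 117, 109, 104, 103, 102, 103, 101, 100, 102, 96, 88, 85, 83, 80, 77, 80, 93, 103, 109, 117, 119, 118, 120, 120, 115, 98, 69, 39, 36, 55, 76]
279 [97, 113, 117, 117, 117, 117, 118, 118, 118, 119, 119, 119, 118, 119, 117, 112, 99, 86, 82, 81, 81, 91, 108, 118, 116, 118, 118, 119, 118, 118, 115, 105, 81, 49, 34, 48, 67, 79]
352 [107, 106, 106, 105, 105, 109, 110, 107, 98, 88, 83, 81, 81, 87, 102, 112, 114, 115, 113, 114, 112, 114, 112, 97, 69, 50, 48, 61, 78, 82, 82, 83, 83, 85, 84, 84, 84, 84]
357 [100, 101, 101, 101, 99, 100, 96, 93, 86, 82, 83, 80, 79, 82, 95, 105, 110, 113, 113, 112, 113, 110, 101, 81, 55, 48, 54, 68, 81, 84, 82, 82, 82, 83, 84, 83, 82, 82]
362 [103, 101, 101, 102, 102, 100, 96, 91, 84, 80, 81, 79, 80, 94, 103, 110, 113, 113, 114, 115, 113, 109, 94, 65, 47, 46, 61, 76, 81, 81, 84, 82, 84, 85, 84, 85, 84, 83]
368 [103, 104, 107, 106, 110, 107, 101, 91, 85, 82, 80, 81, 93, 109, 114, 116, 113, 114, 114, 114, 111, 98, 69, 45, 42, 59, 75, 82, 82, 82, 84, 80, 83, 84, 82, 83, 83, 81]
```

View pics/ov.png

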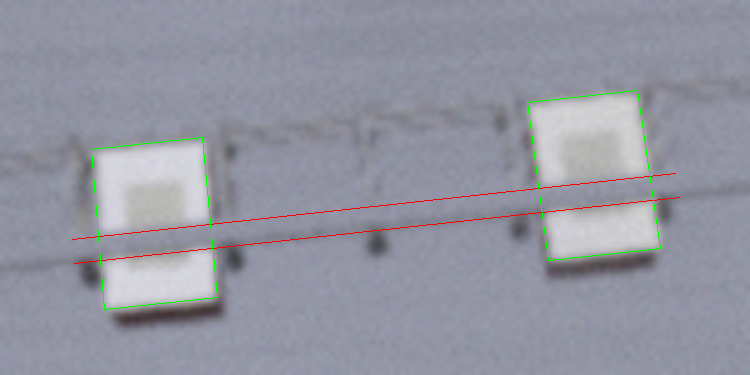

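```bash
python3 - <<'E'
from h import *
from rig import read_state
s=read_state(); M=R.from_quat(s['tool_rot']).as_matrix(); print(M.round(3)); print('jaw dir deg',np.degrees(np.arctan2(M[1,1],M[0,1])))
print('greens',ray('top',[[239,283],[372,271],[154,199]],42).round(0).tolist())
E
python3 -m pendant '{"fingers":[1,1,1,1],"linear":[[10,20,10],[30,40,10],[60,60,10],[90,80,10]],"turn":[5,10,15,20]}'; python3 -c "
from rig import read_state;s=read_state();print(s['joints'],s['contact_force'])"
```

```text
[[-0.001  0.387 -0.922]
 [ 0.002 -0.922 -0.387]
 [-1.    -0.002 -0.   ]]
jaw dir deg -67.20735598789484
greens [[301.0, 195.0, 42.0], [308.0, -161.0, 42.0], [546.0, 428.0, 42.0]]
t: 0.43
eef_pos: [293.5, -403.1, 266.1]
tool_rot: [-0.658, -0.259, 0.658, -0.259]
contact_force: [0.3, -0.4, 0.6]
opening: 38.3
[-9.41329606e-01  2.11091834e-01 -1.78168760e-01  1.18206077e+00
  1.50803478e-06  1.45121746e+00] [ 0.30943605 -0.43059728  0.63032176]
```

```bash

python3 -m pendant '{"fingers":[1,1,1,1,1,1,1,1],"linear":[[36,16,-8],[72,32,-16],[108,48,-24],[144,64,-32],[180,80,-40],[216,96,-48],[252,112,-56],[288,132,-66]],"turn":[6,12,18,24,30,36,43,49.6]}'
python3 -m pendant '{"fingers":[1,1,1,1,1,1,1,1],"linear":[[35,16,0],[70.6,32,0],[70.6,32,-30],[70.6,32,-60],[70.6,32,-85],[70.6,32,-90],[70.6,32,-90],[70.6,32,-90]],"turn":[0,0,0,0,0,0,0,0]}'
python3 - <<'E'
from h import *
crop(cv2.cvtColor(vision.camera('top'),cv2.COLOR_RGB2BGR),330,90,130,90,5,'pics/t2.png')
E
```

```text
t: 1.1
eef_pos: [582.4, -271.6, 199.8]
tool_rot: [0.488, 0.512, -0.488, 0.512]
contact_force: [0.6, -0.5, 0.7]
opening: 0.1
t: 1.77
eef_pos: [651.4, -240.5, 111.0]
tool_rot: [0.49, 0.51, -0.49, 0.51]
contact_force: [-0.7, 0.2, 0.3]
opening: 0.0
```

View pics/t2.png

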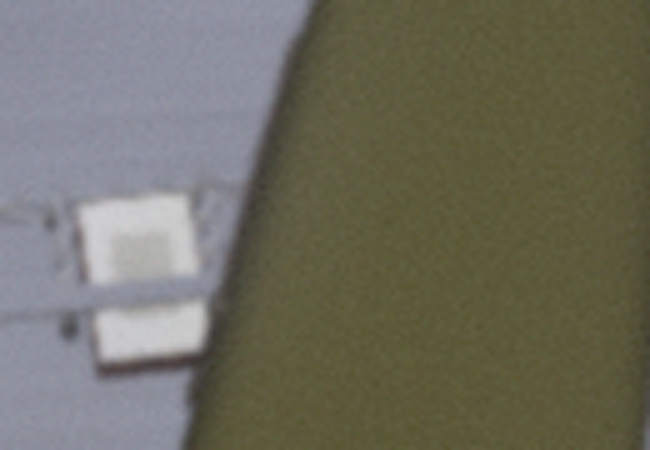

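The top view is blocked by the arm, so I'll go by force feel.

```bash

python3 -m pendant '{"fingers":[1,1,1,1,1],"linear":[[0,0,-12],[0,0,-20],[0,0,-24],[0,0,-26],[0,0,-27]],"turn":[0,0,0,0,0]}'
python3 -m pendant '{"fingers":[1,1],"linear":[[0,0,-1],[0,0,-1]],"turn":[0,0]}'
python3 - <<'E'
from h import *
crop(cv2.cvtColor(vision.camera('scene'),cv2.COLOR_RGB2BGR),170,140,130,100,5,'pics/s2.png')
E
```

```text
t: 2.23
eef_pos: [651.4, -240.5, 83.8]
tool_rot: [0.49, 0.51, -0.489, 0.51]
contact_force: [-0.2, -0.0, 0.1]
opening: -0.1
t: 2.4
eef_pos: [651.6, -240.5, 83.1]
tool_rot: [0.49, 0.51, -0.489, 0.511]
contact_force: [0.4, -0.0, 2.7]
opening: 0.1
```

View pics/s2.png

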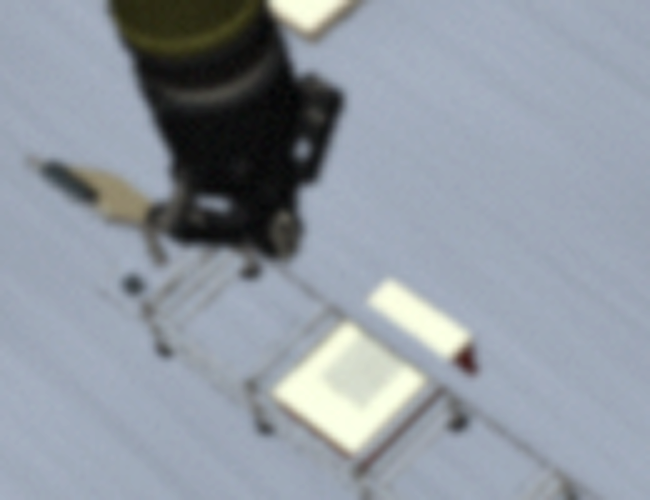

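```bash
python3 - <<'E'
from h import *
a=np.radians(2.45); ex=np.array([np.cos(a),np.sin(a)]);ey=np.array([-ex[1],ex[0]]); o=np.array([636,-30.5])
w=lambda x,y,z:np.r_[o+x*ex+y*ey,z]
print(((proj('scene',[w(7,-252,58),w(7,-210,58),w(7,-168,58),[651.6,-240.5,58.]])-[170,140])*5).round())
E
python3 -m pendant '{"fingers":[1,1],"linear":[[0,0,-0.7],[0,0,-0.7]],"turn":[0,0]}'
python3 -c "
from rig import read_state;print(read_state()['contact_force'])"
```

```text
[[232. 213.]
 [283. 250.]
 [336. 288.]
 [283. 249.]]
t: 2.62
eef_pos: [651.6, -240.5, 83.1]
tool_rot: [0.49, 0.51, -0.489, 0.511]
contact_force: [-0.8, -1.3, 5.2]
opening: -0.1
[-0.75645724 -1.27914674  5.21297409]
```

Contact is confirmed at 5.2 N, and the projected tip (283,250) matches the rail middle of gap 1. Next, the second and third gaps.

```bash

python3 -m pendant '{"fingers":[1,1,1,1,1,1,1,1],"linear":[[0,0,15],[0,0,27],[-1.2,28,27],[-2.4,56,27],[-3.6,84,27],[-3.6,84,18],[-3.6,84,8],[-3.6,84,3.5]],"turn":[0,0,0,0,0,0,0,0]}'
python3 -m pendant '{"fingers":[1,1,1,1],"linear":[[0,0,-1.5],[0,0,-2.5],[0,0,-3.5],[0,0,-3.5]],"turn":[0,0,0,0]}'
```

```text
t: 3.28
eef_pos: [647.2, -156.4, 83.7]
tool_rot: [0.489, 0.511, -0.49, 0.51]
contact_force: [-0.8, -0.5, 0.1]
opening: -0.3
t: 3.62
eef_pos: [647.2, -156.6, 83.1]
tool_rot: [0.49, 0.511, -0.489, 0.509]
contact_force: [-4.7, 2.9, 10.9]
opening: -0.2
```

```bash

python3 -m pendant '{"fingers":[1,1,1,1,1,1,1,1],"linear":[[0,0,15],[0,0,27],[-1.2,28,27],[-2.4,56,27],[-3.6,84,27],[-3.6,84,18],[-3.6,84,8],[-3.6,84,3.5]],"turn":[0,0,0,0,0,0,0,0]}'
python3 -m pendant '{"fingers":[1,1,1,1],"linear":[[0,0,-1.5],[0,0,-2.2],[0,0,-3],[0,0,-3]],"turn":[0,0,0,0]}'
```

```text
t: 4.28
eef_pos: [643.3, -73.4, 83.2]
tool_rot: [0.489, 0.511, -0.49, 0.51]
contact_force: [0.4, -0.4, -0.2]
opening: -0.1
t: 4.62
eef_pos: [643.4, -73.5, 83.0]
tool_rot: [0.49, 0.51, -0.49, 0.509]
contact_force: [-4.4, 2.7, 10.1]
opening: 0.0
```

Third gap touched. Now lift away and go beside the tub's left side.

```bash

python3 -m pendant '{"fingers":[1,1,1,1,0.8,0.6,0.5,0.35],"linear":[[0,0,35],[-5,0,68],[-35,36,68],[-65,72,68],[-95,108,68],[-120,144,68],[-145,180,68],[-158,215,68]],"turn":[0,0,-3,-6,-10,-14,-18,-20]}'
python3 -m pendant '{"fingers":[0.35,0.35,0.35,0.35,0.35,0.35,0.35],"linear":[[-7,21,0],[-7,21,-35],[-7,21,-70],[-7,21,-100],[-7,21,-118],[-7,21,-120],[-7,21,-120]],"turn":[0,0,0,0,0,0,0]}'
python3 - <<'E'
from h import *
t=cv2.cvtColor(vision.camera('top'),cv2.COLOR_RGB2BGR);cv2.imwrite('pics/top3.png',t)
s=cv2.cvtColor(vision.camera('scene'),cv2.COLOR_RGB2BGR)
f=lambda im,x,y:cv2.resize(im[y:y+150,x:x+200],None,fx=4,fy=4,interpolation=cv2.INTER_CUBIC)[:, :]
a=cv2.resize(t[150:300,180:370],(400,316)); b=cv2.resize(s[150:300,300:490],(400,316)); cv2.imwrite('pics/c3.png',cv2.convertScaleAbs(np.hstack([a,b]),alpha=1.4))
E
```

```text
t: 5.28
eef_pos: [490.5, 128.0, 149.6]
tool_rot: [-0.571, -0.416, 0.573, -0.416]
contact_force: [0.9, 0.5, -0.0]
opening: 48.1
t: 5.87
eef_pos: [484.9, 148.6, 28.9]
tool_rot: [-0.57, -0.417, 0.572, -0.417]
contact_force: [0.3, 0.1, 0.4]
opening: 55.6
```

View pics/c3.png

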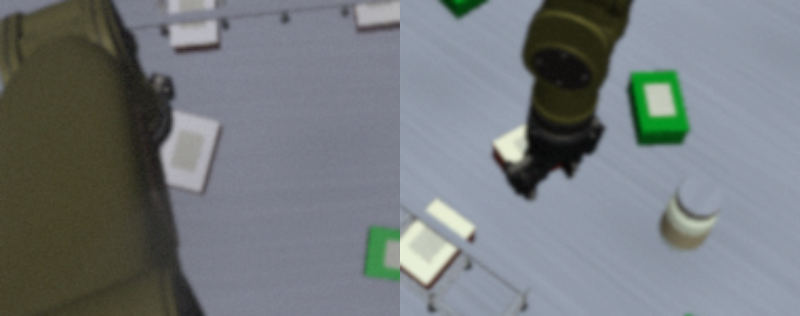

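Fingertips straddle the tub's left side about 2 mm off it, and the tub is undisturbed. Now I push along its face normal, turning 20° on the way.

```bash

python3 -m pendant '{"fingers":[0.35,0.35,0.35,0.35,0.35,0.35,0.35,0.35],"linear":[[-1.7,-5.7,0],[-3.3,-11.5,0],[-4.9,-17.3,0],[-6.3,-23,0],[-7.6,-28.8,0],[-8.8,-34.6,0],[-9.9,-40.4,0],[-10.9,-46.3,0]],"turn":[0,1,2,3,4,5,6,7]}'
python3 -m pendant '{"fingers":[0.35,0.35,0.35,0.35,0.35,0.35,0.35,0.35],"linear":[[-0.9,-6,0],[-1.7,-12,0],[-2.4,-18,0],[-3,-24,0],[-3.5,-30,0],[-3.9,-36,0],[-4.2,-42,0],[-4.3,-48,0]],"turn":[1,2,3,4,5,6,7,8]}'
python3 -m pendant '{"fingers":[0.35,0.35,0.35,0.35,0.35,0.35,0.35,0.35],"linear":[[-0.3,-6,0],[-0.5,-12,0],[-0.6,-18,0],[-0.6,-24,0],[-0.4,-30,0],[-0.2,-36,0],[0.1,-42,0],[0.4,-46,0]],"turn":[1,2,3,4,5,5,5,5]}'
python3 - <<'E'
from h import *
t=cv2.cvtColor(vision.camera('top'),cv2.COLOR_RGB2BGR)
s=cv2.cvtColor(vision.camera('scene'),cv2.COLOR_RGB2BGR)
a=cv2.resize(t[110:260,230:420],(400,316)); b=cv2.resize(s[130:280,260:450],(400,316)); cv2.imwrite('pics/c4.png',cv2.convertScaleAbs(np.hstack([a,b]),alpha=1.4))
E
```

```text
t: 6.63
eef_pos: [475.8, 103.5, 31.8]
tool_rot: [0.545, 0.451, -0.543, 0.452]
contact_force: [0.2, 1.7, -0.7]
opening: 55.6
t: 7.3
eef_pos: [471.5, 55.4, 31.8]
tool_rot: [0.512, 0.488, -0.51, 0.489]
contact_force: [-0.5, 1.9, -0.3]
opening: 55.4
t: 7.97
eef_pos: [471.6, 9.2, 31.2]
tool_rot: [0.49, 0.51, -0.489, 0.511]
contact_force: [0.1, 2.2, 1.0]
opening: 55.5
```

View pics/c4.png

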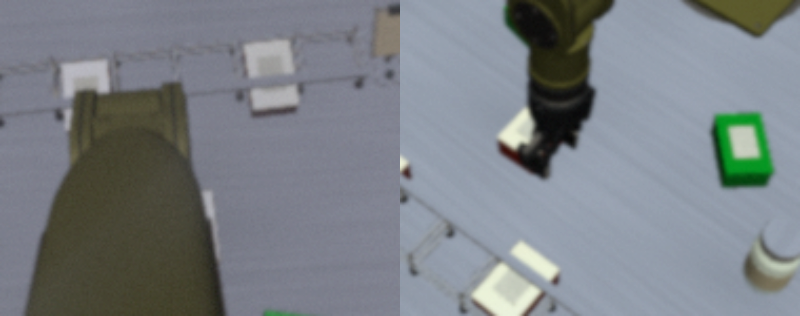

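```bash

python3 -m pendant '{"fingers":[0.35,0.35,0.35,0.35,0.35,0.35,0.35,0.35],"linear":[[0.2,-6,0],[0.5,-12,0],[0.7,-18,0],[1,-24,0],[1.2,-30,0],[1.5,-36,0],[1.7,-41,0],[1.9,-44,0]],"turn":[0,0,0,0,0,0,0,0]}'
python3 -m pendant '{"fingers":[0.35,0.35,0.35,0.35,0.4,0.4,0.4,0.4],"linear":[[0,0,0],[0,8,0],[0,20,0],[0,25,30],[-10,25,65],[-35,20,80],[-65,5,80],[-95,-10,80]],"turn":[0,0,0,0,7,14,21,28]}'
python3 -m pendant '{"fingers":[0.4,0.4,0.4,0.4,0.4,0.4,0.4,0.4],"linear":[[-20,-10,0],[-40,-25,0],[-40,-40,0],[-40,-40,0],[-40,-40,0],[-40,-40,0],[-40,-40,0],[-40,-40,0]],"turn":[7,14,21,28,35,42,49,56]}'
python3 - <<'E'
from h import *
t=cv2.cvtColor(vision.camera('top'),cv2.COLOR_RGB2BGR);cv2.imwrite('pics/top5.png',t)
s=cv2.cvtColor(vision.camera('scene'),cv2.COLOR_RGB2BGR);cv2.imwrite('pics/scene5.png',s)
a=cv2.resize(t[110:240,280:410],(400,400)); b=cv2.resize(s[130:260,210:340],(400,400)); cv2.imwrite('pics/c5.png',cv2.convertScaleAbs(np.hstack([a,b]),alpha=1.4))
E
```

```text
t: 8.73
eef_pos: [472.7, -35.1, 30.2]
tool_rot: [0.49, 0.51, -0.49, 0.51]
contact_force: [-0.4, 1.2, 1.0]
opening: 55.6
t: 9.4
eef_pos: [378.4, -44.0, 111.5]
tool_rot: [0.349, 0.614, -0.348, 0.616]
contact_force: [-0.1, -1.0, -0.5]
opening: 51.5
t: 10.07
eef_pos: [337.6, -83.9, 110.2]
tool_rot: [0.02, 0.707, -0.02, 0.707]
contact_force: [0.2, 0.9, 0.3]
opening: 51.6
```

View pics/c5.png

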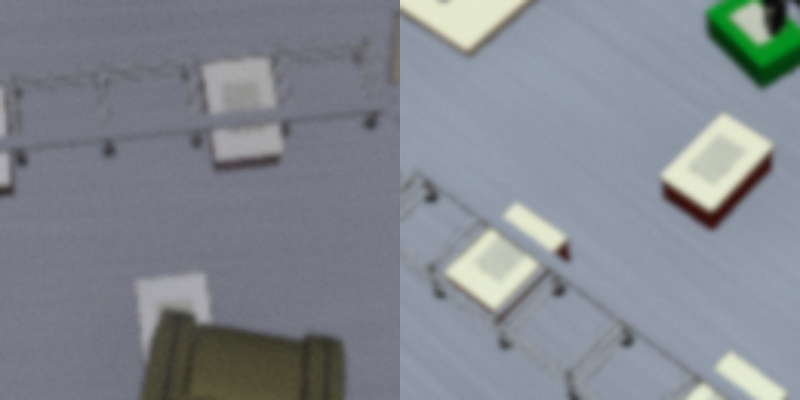

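```bash
python3 - <<'E'
from h import *
k=130/400
P=ray('scene',np.array([(313,212),(264,177),(327,114),(372,150)])*k+[210,130],42)[:,:2]
a=np.radians(2.45); ex=np.array([np.cos(a),np.sin(a)]);ey=np.array([-ex[1],ex[0]]); o=np.array([636,-30.5])
r=lambda P:np.c_[(P-o)@ex,(P-o)@ey].round(1)
print(P.round(1),P.mean(0),r(P),r(P).mean(0))
d=P[0]+P[1]-P[2]-P[3];print('yaw',np.degrees(np.arctan2(d[1],d[0])))
d=P[0]+P[3]-P[1]-P[2];print('yaw lat',np.degrees(np.arctan2(-d[0],d[1])))
Q=ray('top',np.array([(137,281),(206,274)])*k+[280,110],42)[:,:2]; print(r(Q))
F=ray('scene',np.array([(558-400,288),(627-400,337)])*k+[210,130],3)[:,:2]; print('gap4 front feet',r(F))
E
```

```text
[[ 511.1  -42.3]
 [ 511.5 -103.4]
 [ 417.3 -107. ]
 [ 422.1  -45.9]] [465.52812648 -74.66403873] [[-125.3   -6.4]
 [-127.5  -67.6]
 [-221.7  -67.1]
 [-214.3   -6.2]] [-172.2    -36.825]
yaw 2.243782897954517
yaw lat -2.0667353789837213
[[-130.6  -11.7]
 [-131.2  -74. ]]
gap4 front feet [[  8.7 -84. ]
 [  7.5  -0.2]]
```

```bash

python3 -m pendant '{"fingers":[0.55,0.55,0.55,0.55,0.55,0.55,0.55,0.55],"linear":[[25,1,0],[50,3,0],[50,3,-30],[50,3,-60],[50,3,-78],[50,3,-79],[56,3.2,-79],[62,3.5,-79]],"turn":[3,6,6,6,6,6,6,6]}'
python3 -m pendant '{"fingers":[0.55,0.55,0.55,0.55,0.55,0.55,0.55,0.55],"linear":[[5,0.2,0],[11,0.5,0],[17,0.7,0],[23,1,0],[29,1.2,0],[35,1.5,0],[41,1.8,0],[47,2,0]],"turn":[0,0,0,0,0,0,0,0]}'
python3 -m pendant '{"fingers":[0.55,0.55,0.55,0.55,0.55,0.55,0.55,0.55],"linear":[[6,0.2,0],[12,0.5,0],[18,0.8,0],[24,1,0],[30,1.3,0],[35,1.5,0],[38,1.6,0],[38,1.6,0]],"turn":[0,0,0,0,0,0,0,0]}'
python3 - <<'E'
from h import *
t=cv2.cvtColor(vision.camera('top'),cv2.COLOR_RGB2BGR);cv2.imwrite('pics/top6.png',t)
s=cv2.cvtColor(vision.camera('scene'),cv2.COLOR_RGB2BGR);cv2.imwrite('pics/scene6.png',s)
a=cv2.resize(t[120:220,300:400],(400,400),interpolation=2); b=cv2.resize(s[160:260,220:320],(400,400),interpolation=2); cv2.imwrite('pics/c6.png',cv2.convertScaleAbs(np.hstack([a,b]),alpha=1.4))
E
```

```text
t: 10.83
eef_pos: [400.5, -80.7, 31.9]
tool_rot: [-0.014, 0.707, 0.014, 0.707]
contact_force: [-0.1, -0.0, 0.2]
opening: 38.5
t: 11.5
eef_pos: [447.3, -78.7, 31.2]
tool_rot: [-0.015, 0.707, 0.015, 0.707]
contact_force: [-2.4, 0.1, 1.1]
opening: 38.5
t: 12.17
eef_pos: [486.2, -77.2, 31.4]
tool_rot: [-0.015, 0.706, 0.015, 0.708]
contact_force: [-0.2, 0.5, 0.5]
opening: 38.4
```

View pics/c6.png

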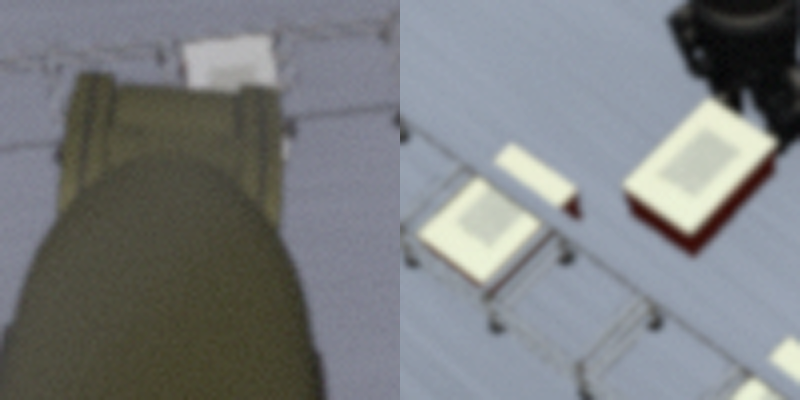

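```bash
python3 - <<'E'
from h import *
a=np.radians(2.45); ex=np.array([np.cos(a),np.sin(a)]);ey=np.array([-ex[1],ex[0]]); o=np.array([636,-30.5])
r=lambda q,z=42:(lambda P:np.c_[(P-o)@ex,(P-o)@ey].round(1))(ray('scene',(np.array(q,float)-[400,0])/4+[220,160],z)[:,:2])
t=r([(693,236),(626,185),(711,97),(776,143)]);c=r([(484,284),(417,234),(513,143),(579,191)])
print(t,t.mean(0));print(c,c.mean(0))
d=t[0]+t[1]-t[2]-t[3];print(np.degrees(np.arctan2(d[1],d[0])));d=c[0]+c[1]-c[2]-c[3];print(np.degrees(np.arctan2(d[1],d[0])))
print(r([(568,256),(655,321)],3))
E
```

```text
[[ -43.1   -5.2]
 [ -45.6  -69.2]
 [-139.8  -70.5]
 [-137.6   -8. ]] [-91.525 -38.225]
[[  72.1  -92.7]
 [  72.6 -156.9]
 [ -22.4 -156.8]
 [ -21.7  -92. ]] [  25.15 -124.6 ]
1.2447045039836593
-0.24277727376682634
[[  8.5 -81.7]
 [  9.2   1.2]]
```

The tub is about 2 mm left of the gap centre and about 1° off, inside the 7 mm clearance. I'll bias slightly right and continue.

```bash

python3 -m pendant '{"fingers":[0.55,0.55,0.55,0.55,0.55,0.55,0.55,0.55],"linear":[[4,0,0],[8,-0.2,0],[13,-0.5,0],[18,-0.8,0],[23,-1,0],[28,-0.8,0],[33,-0.6,0],[38,-0.4,0]],"turn":[0,-0.3,-0.6,-0.9,-1,-1,-1,-1]}'
python3 -m pendant '{"fingers":[0.55,0.55,0.55,0.55,0.55,0.55,0.55,0.55],"linear":[[5,0.2,0],[10,0.4,0],[15,0.6,0],[20,0.8,0],[25,1,0],[30,1.3,0],[35,1.5,0],[40,1.7,0]],"turn":[0,0,0,0,0,0,0,0]}'
python3 -m pendant '{"fingers":[0.55,0.55,0.55,0.55,0.55,0.55],"linear":[[5,0.2,0],[10,0.4,0],[15,0.6,0],[20,0.8,0],[24,1,0],[26,1.1,0]],"turn":[0,0,0.3,0.6,1,1]}'
```

```text
t: 12.93
eef_pos: [523.3, -77.6, 31.2]
tool_rot: [-0.009, 0.707, 0.009, 0.707]
contact_force: [-1.0, 0.2, 1.3]
opening: 38.2
t: 13.6
eef_pos: [563.3, -75.8, 31.2]
tool_rot: [-0.009, 0.707, 0.009, 0.707]
contact_force: [-0.8, -0.2, -0.3]
opening: 38.6
t: 14.1
eef_pos: [589.7, -74.8, 31.3]
tool_rot: [-0.015, 0.707, 0.015, 0.707]
contact_force: [-1.0, -0.3, 0.5]
opening: 38.6
```

```bash

python3 -m pendant '{"fingers":[0.55,0.55,0.55,0.55],"linear":[[2,0.1,0],[4,0.2,0],[6,0.3,0],[8,0.3,0]],"turn":[0,0,0,0]}'
python3 -m pendant '{"fingers":[0.55,0.55],"linear":[[1.5,0,0],[2.5,0.1,0]],"turn":[0,0]}'
python3 -m pendant '{"fingers":[0.55,0.55],"linear":[[1,0,0],[1.5,0.1,0]],"turn":[0,0]}'
```

```text
t: 14.43
eef_pos: [596.7, -74.4, 31.3]
tool_rot: [-0.015, 0.707, 0.015, 0.707]
contact_force: [-1.6, 0.0, 0.6]
opening: 38.4
t: 14.6
eef_pos: [599.5, -74.4, 31.3]
tool_rot: [-0.015, 0.707, 0.015, 0.707]
contact_force: [-1.9, -1.0, 1.2]
opening: 38.2
t: 14.77
eef_pos: [600.8, -74.3, 31.3]
tool_rot: [-0.015, 0.707, 0.015, 0.707]
contact_force: [-1.6, 0.5, 2.0]
opening: 38.4
```

```bash

python3 -m pendant '{"fingers":[0.55,0.55],"linear":[[1,0,0],[1.5,0.1,0]],"turn":[0,0]}'
python3 -m pendant '{"fingers":[0.55,0.55],"linear":[[1,0,0],[1.5,0.1,0]],"turn":[0,0]}'
```

```text
t: 14.93
eef_pos: [602.4, -74.2, 31.3]
tool_rot: [-0.015, 0.707, 0.015, 0.707]
contact_force: [-0.6, -0.3, -0.2]
opening: 38.5
t: 15.1
eef_pos: [603.9, -74.1, 31.3]
tool_rot: [-0.015, 0.707, 0.015, 0.707]
contact_force: [-1.7, -0.1, -0.2]
opening: 38.3
```

```bash

python3 -m pendant '{"fingers":[0.55,0.55],"linear":[[0.8,0,0],[1.2,0,0]],"turn":[0,0]}'
python3 -m pendant '{"fingers":[0.55,0.55],"linear":[[0.8,0,0],[1.2,0.1,0]],"turn":[0,0]}'
```

```text
t: 15.27
eef_pos: [605.1, -74.0, 31.3]
tool_rot: [-0.015, 0.707, 0.015, 0.707]
contact_force: [-2.5, -0.3, 1.9]
opening: 38.2
t: 15.43
eef_pos: [605.1, -74.0, 31.2]
tool_rot: [-0.015, 0.708, 0.015, 0.706]
contact_force: [-5.8, -0.3, 3.8]
opening: 38.6
```

```bash

python3 -m pendant '{"fingers":[0.55,0.55,0.55],"linear":[[0.6,0,0],[1,0,0],[1,0,0]],"turn":[0,0,0]}'
```

```text
t: 15.68
eef_pos: [605.1, -74.0, 31.1]
tool_rot: [-0.015, 0.708, 0.015, 0.706]
contact_force: [-7.1, -0.4, 4.8]
opening: 38.7
```

The tub is firmly stalled against the stops. Back off straight, lift away, and check.

```bash

python3 -m pendant '{"fingers":[0.55,0.55,0.55,0.55,0.55,0.55,0.55,0.55],"linear":[[-2,-0.1,0],[-6,-0.3,0],[-20,-0.8,0],[-45,-2,0],[-80,-3,10],[-115,-5,40],[-145,-6,75],[-180,-7,100]],"turn":[0,0,0,0,0,0,0,0]}'
python3 -m pendant '{"fingers":[0.55,0.55,0.55,0.55,0.55,0.55,0.55,0.55],"linear":[[-20,-20,20],[-40,-45,40],[-55,-80,60],[-70,-115,70],[-75,-155,70],[-75,-190,70],[-75,-190,70],[-75,-190,70]],"turn":[0,0,0,0,0,0,0,0]}'
python3 - <<'E'
from h import *
t=cv2.cvtColor(vision.camera('top'),cv2.COLOR_RGB2BGR);cv2.imwrite('pics/top7.png',t)
s=cv2.cvtColor(vision.camera('scene'),cv2.COLOR_RGB2BGR);cv2.imwrite('pics/scene7.png',s)
a=cv2.resize(t[100:220,250:370],(400,400),interpolation=2); b=cv2.resize(s[180:280,220:320],(400,400),interpolation=2); cv2.imwrite('pics/c7.png',cv2.convertScaleAbs(np.hstack([a,b]),alpha=1.4))
E
```

```text
t: 16.35
eef_pos: [435.6, -80.9, 126.6]
tool_rot: [-0.015, 0.706, 0.015, 0.708]
contact_force: [1.8, -0.6, 0.7]
opening: 38.4
t: 17.02
eef_pos: [360.7, -272.8, 195.5]
tool_rot: [-0.014, 0.706, 0.013, 0.708]
contact_force: [-0.9, 1.1, 0.5]
opening: 38.2
```

View pics/c7.png

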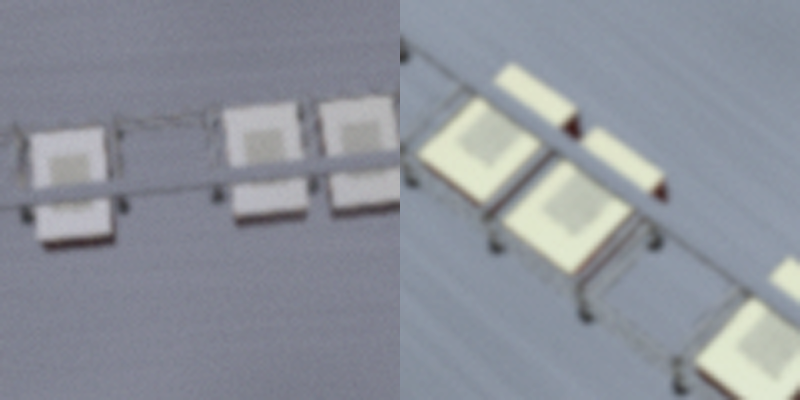

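```bash
python3 - <<'E'
from h import *
from rig import workorder,read_state
a=np.radians(2.45); ex=np.array([np.cos(a),np.sin(a)]);ey=np.array([-ex[1],ex[0]]); o=np.array([636,-30.5])
P=ray('scene',np.array([(113,63),(179,112),(198,127),(265,175)])/4+[220,180],42)[:,:2]
print(np.c_[(P-o)@ex,(P-o)@ey].round(1)); print(workorder.hand_in(),read_state()['t'])
E
```

```text
[[ -22.4 -156.8]
 [ -21.1  -91.4]
 [ -20.2  -72.6]
 [ -20.   -10.6]]
the job is handed in; nothing more can be done
the job is handed in; nothing more can be done
```

The loose tub is in the third gap, home against the stop rods, and the job was handed in about 17 s into the 67 s allowed. I got no verdict back.

- **Counting:** The order-slip holder stands at the rack's -y end. With closed fingertips I touched bar6, then bar5, then bar4, each at about 5–11 N. I touched nothing farther along.
- **Pushing:** I pushed the tub sideways along its long side while straightening it, then end first under the rail. The push force was about 1–2.5 N until the tub stopped at the rods. There it held still at about 7 N, and then I backed off.
- **Last checks:**
  - In the scene view the tub's outer end lines up with its racked neighbour, tub_c, to within about 2 mm. It sticks out about 20 mm on my rack estimate, against 24 mm specified; tub_c also reads 21–22 mm there, so most of that gap is likely my estimate.
  - A rough reading of the top view put the tub about 5 mm deeper than the line through tub_b and tub_c. The scene view did not show this, and I relied on it and the stall.
  - The racked tubs look unmoved. The jar and the knife were not in the last close-up, but the arm never went near them.
  - The gripper was clear of everything at hand-in.

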